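Close the sprung jig over its hidden pin and hold it shut

TASK

Take the wooden ring clamp off the jig and lay it down on the cork mat. Then set the aluminium cap between the jig's rails with its middle level with the start marks, resting on the tip of the locating pin, and slide it along between the rails, away from the marks, until it drops on the pin; press it fully down against the springs. Finish while still holding it pressed down: do not let go, and leave the other things on the bench where they are.

Things in the scene. Friction and masses are not known exactly. Their poses are not given: they have to be found in the camera images.
- jig: Fixed jig: dark steel shoe 140 (x) x 100 (y) x 20 mm, origin at the centre of its underside. Two aluminium rails along x, 130 long, 12 wide, inner faces 63 mm apart, tops 48 mm above the origin; ends open. Between them a sprung steel bed, 120 mm long, top 35 mm above the origin at rest. The cap's underside is at 45 mm on the pin tip, 35 once dropped on, 30 pressed home.
- slot_mid (a point): Midpoint of the pin's possible tip positions in the bed's lengthwise slot: 1 mm to -x of the jig's origin, 45 mm above. A rigid steel pin, 12 mm thick, its top 5 mm tapering to a 6 mm flat, stands there on the centre line, tip at this height (10 mm above the bed), but up to 7 mm either way along x, differing each time. The cap hides it: found by sliding.
- start_mark (a point): Point on the channel's centre line, at rail-top height, between the two thin dark start marks across the rails: 25 mm to -x of the jig's origin. The cap's middle should be about here (1 cm either way will do) when first set down on the pin tip; it is then slid towards the jig's +x.
- bed (a joint): How far the sprung bed is pressed down: 0 at rest, 0.005 m fully down (solid stop). It needs 5 N to begin to move and takes 10 N at full travel, so the cap alone does not press it.
- cap: Loose cap, about 0.3 kg: aluminium plate 96 (x) x 56 (y) x 21 mm, origin at the centre of its underside; on top a dark wooden bar grip, 44 (x) x 22 (y) mm, 21 to 55 mm above the origin. Blind round hole in the middle of the underside, 17 mm wide, 17 deep, unseen from above. Fits between the rails with 3.5 mm spare each side, x along the jig's x, either way round. Starts flat, hole down.
- clamp: Loose wooden ring clamp, a pale wooden bar with a brass band, 110 (x) x 26 (y) x 22 mm, about 70 g, origin at the centre of its underside. It starts lying flat across the two rails of the jig, 48 mm above the bench.
- mat: Fixed cork mat, 160 (x) x 130 (y) x 3 mm, origin at the centre of its underside. The clamp is to lie near its middle (its middle within about 5 cm of the mat's).
- mallet: Bystander: mallet with white plastic head and 240 mm wooden handle, lying at the back; origin under the head, handle towards its -y. Leave alone.
- block: Bystander: steel block 65 x 65 x 22 mm. Leave alone.
- jar: Bystander: small glass jar with lid, 56 mm wide, 65 mm high. Leave alone.
- bangle: Bystander: steel bangle, 66 mm wide, 10 mm high, lying flat. Leave alone.
- band: Bystander: brass ring, 24 mm wide, 7 mm high, lying flat. Leave alone.
- punch: Bystander: square steel punch lying flat, 85 (x) x 10 x 10 mm. Leave alone.
There are look-alikes about, which are no part of the job. There is more than one size of the mat; the one meant has the size given above. Leave any yellow look-alike of the cap alone.

How it is judged (in metres and radians):
On the way, in this order (a step that is already met when the one before it is completed fails the run):
1. the ring clamp lies on the cork mat, let go (horizontal distance between clamp and mat below 0.055 m and contact force between clamp and mat above 0.15 N and contact force between clamp and the arm below 0.1 N and contact force between clamp and the fingers below 0.1 N and linear speed of clamp below 0.03 m/s), for 0.2 s.
2. the cap rests in the channel on the pin tip, its middle at the start marks (y of cap in the frame of jig between -0.006 and 0.006 m and angle between the x axis of cap and the x axis of jig, either way round below 0.2 rad and x of cap in the frame of jig between -0.037 and -0.0145 m and z of cap in the frame of jig between 0.0365 and 0.0475 m and contact force between cap and jig above 0.3 N), for 0.1 s.
3. the cap has dropped on the pin (y of cap in the frame of jig between -0.006 and 0.006 m and angle between the x axis of cap and the x axis of jig, either way round below 0.2 rad and x of cap in the frame of jig between -0.016 and 0.016 m and angle between cap's own z axis and vertical below 0.06 rad and z of cap in the frame of jig below 0.0375 m), for 0.1 s.
At the end, for the whole second after the job is handed in: Cap on the pin, level within 0.06 rad and along the rails, its underside under 31.2 mm above the jig's origin, bed pressed over 4 of 5 mm with over 5 N, the fingers still pressing on the cap; clamp at rest and released on the mat, middles within 55 mm (all of step 1 and y of cap in the frame of jig between -0.006 and 0.006 m and angle between the x axis of cap and the x axis of jig, either way round below 0.2 rad and x of cap in the frame of jig between -0.016 and 0.016 m and angle between cap's own z axis and vertical below 0.06 rad and z of cap in the frame of jig below 0.0312 m and value of joint bed above 0.004 m and contact force between cap and jig above 5 N and contact force between cap and the fingers above 1 N and linear speed of cap below 0.02 m/s); the arm keeps its last pose, push and grip.
It fails at once if a bystander was moved more than 30 mm (distance of any of mallet, block, jar, bangle, band, punch from where it was at the start of the episode above 0.03 m).
It also fails if it takes over 72 s, if anything falls off the work surface, if the arm or the gripper's body presses on something with over 40 N, if the wrist force passes 120 N, or if a joint passes its speed limit or range.

ROBOT

A 6-joint arm with a two-finger parallel gripper is mounted at the origin on the work surface. World frame = base frame: x ahead of the robot, y to its left, z up, the work surface at z = 0. Lengths are in mm, angles in rad, forces in N, time in s.
With the tool pointing down it reaches from about 350 to 850 mm from the base axis. Payload 8.1 kg.
Tool frame: the origin (TCP) lies at the very end of the fingers, on their centre line; the grasp point (between the pads) lies 19 mm behind it; z points along the fingers, y is the line along which they close (so a half turn about z gives the same grasp; the last joint's range is limited). The gripper opens to 93 mm and grips with 3 to 60 N. Pads are 15 mm wide; open, the fingers measure 128 mm over their backs; the gripper's body (75 mm by 188 mm) begins 65 mm behind the grasp point.
Start: joints at [-1.32, 0.13, 1.488, -0, 1.523, -0.085], TCP at [197.735, -566.486, 218.635] pointing down, gripper open.
Joint ranges: [-2.96, 2.96], [-0.89, 2.26], [0.02, 2.5], [-1.34, 4.48], [0, 2.73], [-2.66, 2.66]. Speed limits (rad/s): [2.39, 2.39, 2.79, 3.14, 3.14, 3.14].

INTERFACE

Orientations are given as [roll, pitch, yaw] about the fixed x, y, z axes, in that order (R = Rz(yaw) Ry(pitch) Rx(roll)).
In Python, from plant import robot gives the robot as it stands.
- The arm moves only by the tool servo_tool, never from a script. Its argument "increments" is a list of rows, each a list of 7 numbers: the turn, a rotation vector about the world's x, y, z scaled (see below), then the shift along the world's x, y, z scaled (see below), then the gripper's target within -1 to 1 (fully open at 1, half-way at 0, shut at -1). In form: [[rx, ry, rz, x, y, z, claw], ...]. A call has 1 to 20 rows; each row is the pose to reach, as a shift and turn from the pose commanded when the call began; what a row does not reach only later rows make up. The controller multiplies each number of a shift by 0.1 m and each number of a turn by 45 degrees. A row lasts 1/10 s, in which the tool goes at most 50 mm and 8.59 degrees, less where a joint would pass 70% of its speed; a pose out of reach is approached as far as the arm can. A call with a number of a shift or a turn outside -1 to 1 is refused whole. A call with a gripper value outside its range is refused whole. The fingers move at their own pace and stop on an object; the grip force is fixed at half the most. Time passes only in rows, so rows that repeat a pose let the fingers close. It gives the time, the measured TCP pose, the force, the opening and the grip force at its end, in the units of the state.
- robot.get_obs(): the state, without advancing time (a new reading comes with each control period).
- robot.grab_frame(name): name is "side" or "top" or "wrist"; returns (picture, depth): 480x640x3 uint8, red, green, blue; 480x640 float32, mm along the optical axis (not along the pixel's ray), 0 where there is no reading.
- robot.camera_info(name): a dict with "fx", "fy", "cx", "cy" (pixels), "eye" and "rotation" of the camera in the world. Camera axes: x right, y up, looking along -z (the intrinsics and any distortion apply to the point x, -y, -z); pixel columns grow to the right and rows downward; lengths in mm; the calibration is good to about 2 mm. The wrist camera is an equidistant fisheye: a pixel r from the principal point sees the ray r / f radians off the axis. A picture is of the moment at which its call begins: read the wrist's pose just before it. camera_info takes no time and is no camera call; for the wrist camera it gives the pose at the moment of the call.
- robot.job_done(): hands the job in; it is judged then, once.
The state is a dict: "clock": time; "joints": joint angles; "qvel": joint speeds; "effort": joint torques, N m; "position": TCP position; "ee_rot": TCP orientation; "wrist_force": force on the tool from outside, world axes, zero at the start; "moment": the same for the moment, N m; "width": opening from 0.0 (shut) to 1.0 (fully open); "grasp_force": force on a finger pad.
Only numpy, scipy, OpenCV 4.12 (cv2) and the standard library are available. Lean on these libraries where they do the work, as an engineer would, in place of code of your own. Each camera call takes 0.05 s, during which the arm holds its last target. There are 200 camera calls.

## Working session

There is one attempt and no reset: what is moved stays moved. The work goes in short steps, Python scripts to look and compute and a tool call to move; the robot and the scene stay as the last step left them, time stands still between calls to the robot, and variables do not carry over. Pictures are saved under pics/ and viewed, at most 10 in all, crops included, and the job is handed in when it is done.

Besides the shell and the picture viewer there is one more tool, called after ">>>" as name([rows], argument=value, ...), one row to a line, values as JSON. servo_tool: Moves the arm, as the interface text tells. Shifts and turns lie within -1 to 1; 1 stands for 0.1 m of shift or 45 degrees of turn. Its arguments: {"type":"object","properties":{"increments":{"type":"array","items":{"type":"array","items":{"type":"number","minimum":-1,"maximum":1}}}},"required":["increments"]}

```bash
mkdir -p pics; cat > h.py <<'E'
import numpy as np, cv2
from plant import robot
def snap(n,out):
    im,d=robot.grab_frame(n); cv2.imwrite(f'pics/{out}.png',im[:,:,::-1]); np.save(f'pics/{out}.npy',d); return im,d
def world(n,u,v,d=None,z=None,c=None):
    c=c or robot.camera_info(n); R=np.array(c['rotation']); e=np.array(c['eye'])
    r=R@np.array([(u-c['cx'])/c['fx'],-(v-c['cy'])/c['fy'],-1.])
    return e+r*(d if d is not None else (z-e[2])/r[2])
E
python3 - <<'E'
from h import *
print(robot.get_obs())
for n in('top','side'):
    snap(n,n+'0'); print(robot.camera_info(n))
a=cv2.imread('pics/top0.png');b=cv2.imread('pics/side0.png')
E
```

```text
{'clock': 0.0, 'joints': array([-1.32036402e+00,  1.31162636e-01,  1.48926807e+00, -3.31225991e-05,
        1.52301761e+00, -8.54355422e-02]), 'qvel': array([-1.23319507e-03,  1.79938839e-03, -2.10843476e-03,  9.23207064e-04,
        1.91141229e-04, -9.43574862e-05]), 'effort': array([-4.44546240e-03, -5.59859490e+01, -4.91756237e+01,  7.67429732e-02,
        3.58760229e-02, -1.40514449e-04]), 'position': array([ 197.59925127, -565.91929339,  217.59274392]), 'ee_rot': array([-3.13974094e+00, -1.25385068e-04,  3.35869344e-01]), 'wrist_force': array([-0.11303888,  1.01520804,  0.61775435]), 'moment': array([-0.03376196, -0.05291045,  0.01290455]), 'grasp_force': 0.0, 'width': 0.998807575591345}
{'fx': 434.30138579663935, 'fy': 434.30138579663935, 'cx': 325.4833596310127, 'cy': 239.46975663653416, 'eye': array([ 305.30723034,  -50.48771181, 1264.89601874]), 'rotation': array([ 0.15970307, -0.02087296, -1.54760986])}
{'fx': 477.21894967450436, 'fy': 477.21894967450436, 'cx': 320.7415941503751, 'cy': 238.82852383577162, 'eye': array([ 357.98883854, -902.38728727,  543.9983985 ]), 'rotation': array([ 1.06370279, -0.01521038, -0.19117236])}
```

View pics/top0.png

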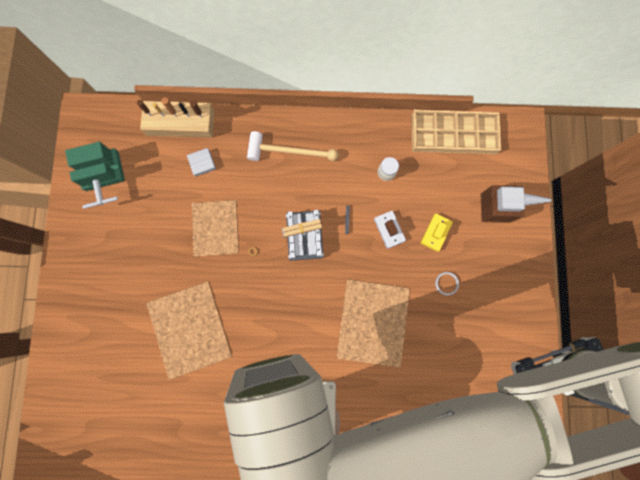

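View pics/side0.png

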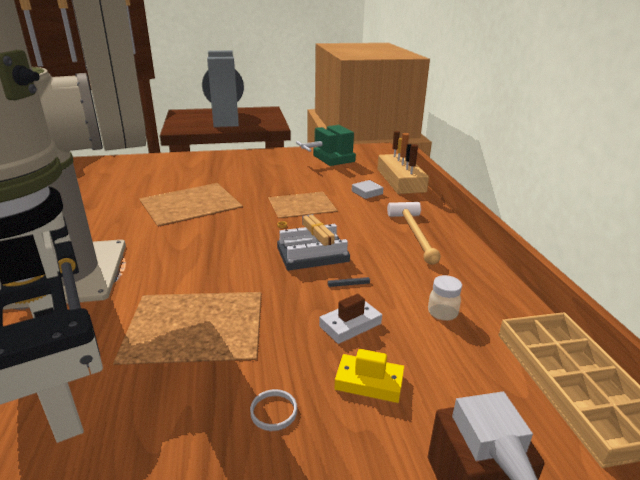

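Top view: the jig with the clamp is at (303,233), the metal cap at (391,229) and its yellow look-alike at (437,232). There are three mats, at (215,228), (189,330) and (373,322). Next I measure the mat sizes and take close crops of the jig and cap.

```bash
cat >> h.py <<'E'
from scipy.spatial.transform import Rotation as Ro
def world(n,u,v,d=None,z=None,c=None):
    c=c or robot.camera_info(n); R=Ro.from_euler('xyz',c['rotation']).as_matrix(); e=np.array(c['eye'])
    r=R@np.array([(u-c['cx'])/c['fx'],-(v-c['cy'])/c['fy'],-1.])
    return e+r*(d if d is not None else (z-e[2])/r[2])
def rect(n,mask,z,minA=60):
    """min-area rectangles of mask blobs, on plane z: centre, sizes, long-axis angle (deg)"""
    o=[]
    for c in cv2.findContours(mask.astype(np.uint8),0,2)[0]:
        if cv2.contourArea(c)<minA: continue
        p=np.array([world(n,*q,z=z)[:2] for q in c[:,0]],np.float32)
        r=cv2.minAreaRect(p); b=cv2.boxPoints(r); e=b[1]-b[0]; f=b[2]-b[1]
        l=e if np.hypot(*e)>np.hypot(*f) else f
        o.append((c[:,0].mean(0).round(),np.round(r[0],1),np.round(sorted(r[1]),1),round(float(np.degrees(np.arctan2(l[1],l[0]))),1)))
    return o
E
python3 - <<'E'
from h import *
im=cv2.imread('pics/top0.png');hs=cv2.cvtColor(im,cv2.COLOR_BGR2HSV);d=np.load('pics/top0.npy')
H,S,V=cv2.split(hs)
print('px mat',hs[230,215],hs[330,189],hs[322,373],'wood',hs[300,300],'clamp',hs[228,300],'cap',hs[218,384])
b,g,r=cv2.split(im.astype(int))
def sub(u0,u1,v0,v1):
    m=np.zeros(H.shape,bool);m[v0:v1,u0:u1]=1;return m
cork=(g>105)&(r>140)&(H<25)
cork=cv2.morphologyEx(cork.astype(np.uint8),cv2.MORPH_CLOSE,np.ones((5,5)))
cork=cv2.morphologyEx(cork,cv2.MORPH_OPEN,np.ones((5,5)))
for x in rect('top',cork*sub(140,420,190,385),3,600): print('mat',x)
al=(S<70)&(V>110)
for x in rect('top',cv2.morphologyEx((al&sub(370,415,200,260)).astype(np.uint8),cv2.MORPH_CLOSE,np.ones((7,7))),21): print('cap',x)
gr=(V<110)&sub(380,402,218,242); 
for x in rect('top',gr,55,15): print('grip',x)
al2=cv2.morphologyEx((al&sub(275,335,205,262)).astype(np.uint8),cv2.MORPH_CLOSE,np.ones((5,5)))
for x in rect('top',al2,48,60): print('rails',x)
cl=(H>10)&(H<28)&(S>70)&(V>140)&sub(275,335,212,250)
for x in rect('top',cl,70,40): print('clamp',x)
for u,v in[(300,228),(317,226),(391,228),(384,218),(399,240),(292,250),(315,250)]: print(u,v,world('top',u,v,d[v,u]).round(1))
a=cv2.resize(im[200:265,275:415],None,fx=5.7,fy=5.7,interpolation=cv2.INTER_CUBIC)
cv2.imwrite('pics/crop1.png',a)
E
```

```text
px mat [ 15 118 214] [ 14 115 217] [ 14 113 207] wood [ 12 149 190] clamp [ 20 140 229] cap [120   6 176]
mat (array([318., 356.]), array([375.8,  57.9]), array([559.5, 833.1]), -88.3)
cap (array([390., 230.]), array([ 542. , -257.9]), array([ 62.8, 100.8]), 24.1)
rails (array([303., 246.]), array([486.5, -12.4]), array([81.5, 99.2]), -83.1)
rails (array([301., 217.]), array([566. ,  -6.5]), array([43.4, 98.3]), -80.9)
clamp (array([314., 228.]), array([522.6, -11.6]), array([105. , 165.7]), -88.4)
300 228 [528.7   1.   71.4]
317 226 [536.1 -46.3  68.9]
391 228 [ 539.2 -257.2   52.4]
384 218 [ 574.5 -241.9   21.3]
399 240 [ 510.5 -286.    20.3]
292 250 [469.4  22.5  47.3]
315 250 [472.5 -42.3  36.9]
```

View pics/crop1.png

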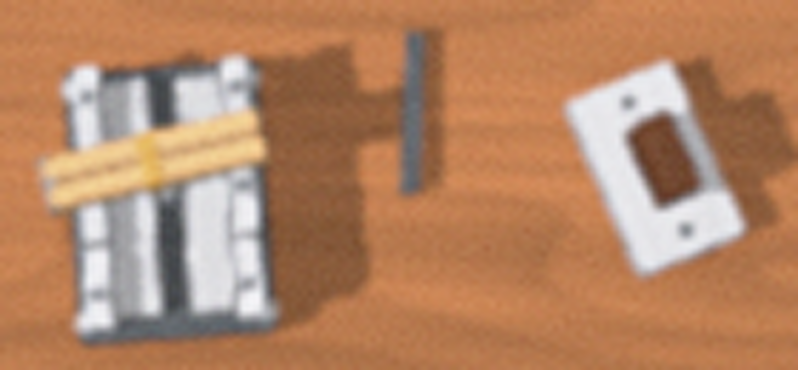

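Crop 1: the rails run vertically (crop x≈90 and 250). The thin start marks are at crop (95,243) and (250,243), on the robot side, so jig +x is about world +x. The clamp's middle is near (155,160), and the metal cap at (655,165) has a brown grip.

Candidates:
- **Cap:** metal at (391,229) or yellow at (437,232). I choose the metal one.
- **Mat:** (215,228) is about 45x55 px, or 131x160 mm. (189,330) and (373,322) are about 190x235 mm. I choose (215,228).
- **Clamp:** only (302,229); the crop confirms it.

I'll move over now.

>>> servo_tool([
  [0,0,0.38,0.6,1,0.3,0.3],
  [0,0,0.38,0.6,1,0.3,0.3],
  [0,0,0.38,0.6,1,0.3,0.3],
])

```text
clock: 0.4
position: [259.4, -464.1, 249.4]
ee_rot: [3.141, -0.001, 0.64]
wrist_force: [0.2, -0.5, 1.3]
width: 0.791
grasp_force: 0.0
```

>>> servo_tool([
  [0,0,0.38,0.6,1,0,0.3],
  [0,0,0.38,0.6,1,0,0.3],
  [0,0,0.38,0.6,1,0,0.3],
])

```text
clock: 0.7
position: [319.3, -363.4, 248.5]
ee_rot: [-3.142, -0.001, 0.938]
wrist_force: [0.6, -0.9, 0.0]
width: 0.651
grasp_force: 0.0
```

>>> servo_tool([
  [0,0,0.38,0.6,1,0,0.3],
  [0,0,0.38,0.6,1,0,0.3],
  [0,0,0.38,0.6,1,0,0.3],
])

```text
clock: 1.0
position: [379.2, -263.3, 248.5]
ee_rot: [3.141, -0.001, 1.237]
wrist_force: [0.0, -0.4, 0.4]
width: 0.649
grasp_force: 0.0
```

>>> servo_tool([
  [0,0,0.38,0.6,1,0,0.3],
  [0,0,0.38,0.6,1,0,0.3],
  [0,0,0.38,0.6,1,0,0.3],
])

```text
clock: 1.3
position: [439.1, -163.2, 248.4]
ee_rot: [3.141, -0.001, 1.536]
wrist_force: [-0.9, -1.2, 0.2]
width: 0.651
grasp_force: 0.0
```

>>> servo_tool([
  [0,0,0.38,0.6,1,0,0.3],
  [0,0,0.38,0.6,1,0,0.3],
  [0,0,0.38,0.6,1,0,0.3],
  [0,0,0.38,0.6,1,0,0.3],
  [0,0,0.38,0.6,1,0,0.3],
])

```text
clock: 1.8
position: [497.5, -66.7, 248.2]
ee_rot: [-3.141, 0.0, 1.827]
wrist_force: [-0.2, -0.2, -0.0]
width: 0.65
grasp_force: 0.0
```

```bash
python3 - <<'E'
from h import *
o=robot.get_obs();print({k:np.round(o[k],3) for k in('clock','joints','position','ee_rot')})
c=robot.camera_info('wrist');print(c)
snap('wrist','w1')
d=np.load('pics/top0.npy')
for p in[(192,202),(237,200),(239,255),(194,256),(215,228)]: print('mat',world('top',*p,z=3).round(1))
def cr(x,y):return 275+x/5.7,200+y/5.7
for n,p in dict(clL=(50,185),clR=(262,137)).items(): print(n,world('top',*cr(*p),z=70).round(1))
for n,p in dict(rTL=(85,72),rBL=(97,328),rTR=(238,65),rBR=(260,318),mL=(95,243),mR=(250,243)).items(): print(n,world('top',*cr(*p),z=48).round(1))
E
```

```text
{'clock': np.float64(1.8), 'joints': array([-2.350e-01, -1.470e-01,  1.711e+00, -1.000e-03,  1.579e+00,
       -4.920e-01]), 'position': array([497.476, -66.689, 248.211]), 'ee_rot': array([-3.141,  0.   ,  1.827])}
{'fx': 371.64829954431775, 'fy': 371.64829954431775, 'cx': 313.6826614945449, 'cy': 236.97674857151398, 'eye': array([480.20582929,   4.42691244, 414.19622159]), 'rotation': array([-0.26556256,  0.00225969,  0.25615222])}
mat [611.2 326.3   3. ]
mat [621.1 193.8   3. ]
mat [456.6 178.9   3. ]
mat [450.4 309.    3. ]
mat [534.7 253.5   3. ]
clL [515.1  45.8  70. ]
clR [541.8 -57.3  70. ]
rTL [577.   32.3  48. ]
rBL [447.9  21.7  48. ]
rTR [582.7 -44.4  48. ]
rBR [454.9 -58.7  48. ]
mL [490.3  24.2  48. ]
mR [492.3 -52.8  48. ]
```

View pics/w1.png

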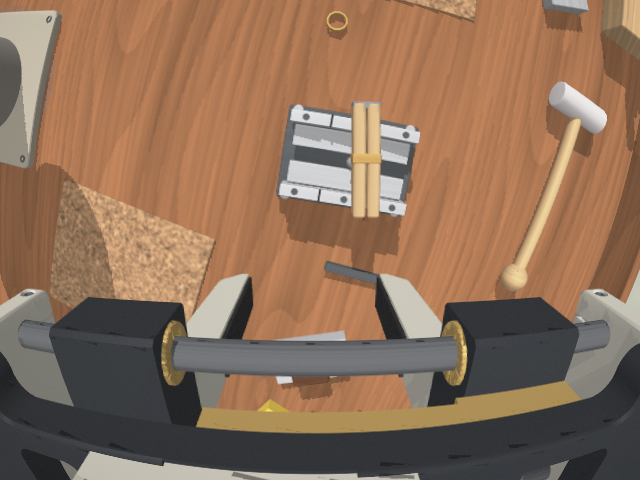

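Wrist view: the jig is centred near (350,160), with the clamp upright from (367,103) to (360,217), its band at (367,157). The rail corners are about (292,107), (419,129), (280,196) and (406,215). The closing axis is horizontal, close to right for the clamp.

```bash
cat >> h.py <<'E'
def wr(u,v,z,c=None):
    c=c or robot.camera_info('wrist'); R=Ro.from_euler('xyz',c['rotation']).as_matrix(); e=np.array(c['eye'])
    a=np.array([u-c['cx'],v-c['cy']]);r=np.hypot(*a);t=r/c['fx'];a=a/r*np.sin(t)
    d=R@np.array([a[0],-a[1],-np.cos(t)]); return e+d*(z-e[2])/d[2]
E
python3 - <<'E'
from h import *
im=cv2.imread('pics/w1.png');hs=cv2.cvtColor(im,cv2.COLOR_BGR2HSV);H,S,V=cv2.split(hs)
m=((H>12)&(H<28)&(S>70)&(V>130)).astype(np.uint8);m[:,:340]=0;m[:,395:]=0;m[:98]=0;m[225:]=0
m=cv2.morphologyEx(cv2.morphologyEx(m,cv2.MORPH_CLOSE,np.ones((5,5))),cv2.MORPH_OPEN,np.ones((9,9)))
for c in cv2.findContours(m,0,2)[0]:
    if cv2.contourArea(c)<400: continue
    r=cv2.minAreaRect(np.array([wr(*q,70)[:2] for q in c[:,0]],np.float32));print('clamp',r,cv2.boundingRect(c))
for p in[(367,103),(360,217),(366,157)]: print('cl',wr(*p,70).round(1))
for p in[(292,107),(419,129),(280,196),(406,215)]: print('rail',wr(*p,48).round(1))
print('mk',wr(333,120,48).round(1))
cv2.imwrite('pics/crop2.png',cv2.resize(im[90:225,265:430],None,fx=4.4,fy=4.4,interpolation=cv2.INTER_CUBIC))
E
```

```text
clamp ((531.5878295898438, -4.097522735595703), (26.767444610595703, 114.1513900756836), 14.765219688415527) (351, 100, 30, 122)
cl [518.2  48.6  70. ]
cl [540.7 -56.7  70. ]
cl [ 5.305e+02 -4.000e-01  7.000e+01]
rail [451.2  28.4  48. ]
rail [578.   41.9  48. ]
rail [461.3 -60.2  48. ]
rail [590.3 -46.1  48. ]
mk [492.9  26.   48. ]
```

>>> servo_tool([
  [0,0,0,0.33,0.62,-0.5,0.3],
  [0,0,0,0.33,0.62,-1,0.3],
  [0,0,0,0.33,0.62,-1,0.3],
])

```text
clock: 2.15
position: [529.4, -4.6, 145.3]
ee_rot: [-3.139, -0.001, 1.826]
wrist_force: [-0.1, 0.2, -0.6]
width: 0.65
grasp_force: 0.0
```

>>> servo_tool([
  [0,0,0,0,0,-0.4,0.3],
  [0,0,0,0,0,-0.7,0.3],
  [0,0,0,0,0,-0.95,0.3],
  [0,0,0,0,0,-0.95,0.3],
  [0,0,0,0,0,-0.95,-1],
  [0,0,0,0,0,-0.95,-1],
  [0,0,0,0,0,-0.95,-1],
  [0,0,0,0,0,-0.95,-1],
  [0,0,0,0,0,-0.95,-1],
  [0,0,0,0,0,-0.95,-1],
])

```text
clock: 3.15
position: [531.4, -4.6, 54.6]
ee_rot: [3.14, 0.001, 1.828]
wrist_force: [-0.4, 0.0, 5.6]
width: 0.275
grasp_force: 30.0
```

>>> servo_tool([
  [0,0,0,0,0,0.3,-1],
  [0,0,0,0,0.0,0.7,-1],
  [0,0,0,0,0.3,0.8,-1],
  [0,0,0,0,0.7,0.8,-1],
  [0,0,0,0,1,0.8,-1],
])

```text
clock: 3.65
position: [531.0, 97.2, 134.5]
ee_rot: [3.14, -0.0, 1.828]
wrist_force: [0.5, -0.3, -1.2]
width: 0.277
grasp_force: 30.0
```

>>> servo_tool([
  [0,0,0,0,0.4,0,-1],
  [0,0,0,0,0.8,0,-1],
  [0,0,0,0,1,0,-1],
])

```text
clock: 3.95
position: [530.1, 198.5, 133.5]
ee_rot: [-3.141, -0.001, 1.83]
wrist_force: [0.3, -0.2, -1.1]
width: 0.277
grasp_force: 30.0
```

>>> servo_tool([
  [0,0,0,0.03,0.3,0,-1],
  [0,0,0,0.03,0.57,-0.2,-1],
  [0,0,0,0.03,0.57,-0.6,-1],
  [0,0,0,0.03,0.57,-1,-1],
  [0,0,0,0.03,0.57,-1,-1],
  [0,0,0,0.03,0.57,-1,-1],
])

```text
clock: 4.55
position: [532.8, 252.2, 33.3]
ee_rot: [-3.139, 0.0, 1.828]
wrist_force: [-0.2, -0.2, 0.7]
width: 0.278
grasp_force: 30.0
```

>>> servo_tool([
  [0,0,0,0,0,-0.1,-1],
  [0,0,0,0,0,-0.2,-1],
  [0,0,0,0,0,-0.24,-1],
  [0,0,0,0,0,-0.24,-1],
  [0,0,0,0,0,-0.24,-1],
])

```text
clock: 5.05
position: [533.9, 252.5, 9.9]
ee_rot: [3.141, -0.0, 1.828]
wrist_force: [0.0, -0.8, -0.3]
width: 0.274
grasp_force: 30.0
```

>>> servo_tool([
  [0,0,0,0,0,-0.01,-1],
  [0,0,0,0,0,-0.01,-1],
  [0,0,0,0,0,-0.01,0.3],
  [0,0,0,0,0,-0.01,0.3],
  [0,0,0,0,0,-0.01,0.3],
  [0,0,0,0,0,-0.01,0.3],
  [0,0,0,0,0,0.2,0.3],
  [0,0,0,0,0,0.6,0.3],
  [0,0,0,0,0,1,0.3],
])

```text
clock: 5.95
position: [532.7, 252.1, 109.6]
ee_rot: [-3.139, 0.0, 1.828]
wrist_force: [1.1, 1.1, 0.6]
width: 0.646
grasp_force: 0.0
```

>>> servo_tool([
  [0,0,0,-0.1,-0.5,0.5,0.3],
  [0,0,0,-0.2,-1,0.9,0.3],
  [0,0,0,-0.2,-1,0.9,0.3],
])

```text
clock: 6.25
position: [514.0, 151.1, 202.2]
ee_rot: [3.139, 0.001, 1.828]
wrist_force: [0.6, 0.5, -0.7]
width: 0.646
grasp_force: 0.0
```

>>> servo_tool([
  [0,0,0,-0.1,-0.5,0.3,0.3],
  [0,0,0,-0.2,-1,0.5,0.3],
  [0,0,0,-0.2,-1,0.5,0.3],
])

```text
clock: 6.55
position: [494.3, 49.2, 252.7]
ee_rot: [3.138, 0.002, 1.825]
wrist_force: [0.5, 0.2, 0.5]
width: 0.653
grasp_force: 0.0
```

>>> servo_tool([
  [0,0,0,0,-0.5,0,0.3],
  [0,0,0,0,-1,0,0.3],
  [0,0,0,0,-1,0,0.3],
  [0,0,0,0,-1,0,0.3],
])

```text
clock: 6.95
position: [493.6, -48.1, 249.1]
ee_rot: [-3.141, -0.001, 1.825]
wrist_force: [0.2, -0.0, -0.0]
width: 0.65
grasp_force: 0.0
```

```bash
python3 - <<'E'
from h import *
import pickle
o=robot.get_obs();print(o['position'],o['ee_rot'],o['clock'])
c=robot.camera_info('wrist');im,_=snap('wrist','w2');pickle.dump(c,open('pics/w2.pkl','wb'));snap('top','top1')
E
```

```text
[493.58918494 -48.11247952 249.08703484] [-3.14110950e+00 -8.32427053e-04  1.82515604e+00] 6.95
```

View pics/w2.png

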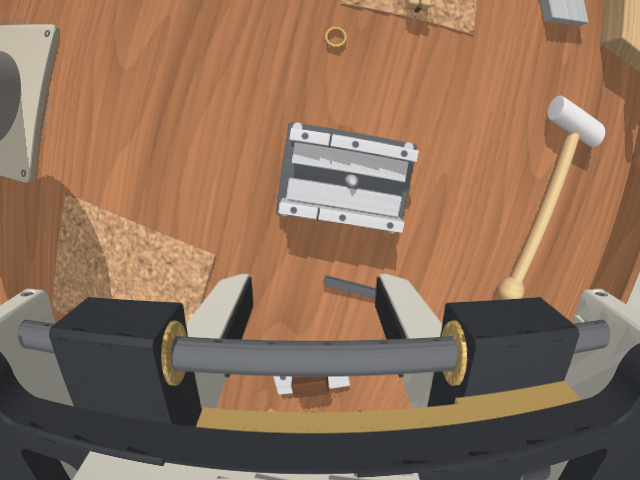

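Wrist view: the channel is clear, with the pin tip at (352,180) and the start marks at (330,140) and (318,213). Next I measure the jig and cap precisely and check the clamp on the mat.

```bash
python3 - <<'E'
from h import *
import pickle
c=pickle.load(open('pics/w2.pkl','rb'))
for p in[(291,124),(418,146),(279,215),(404,232),(289,139),(415,161),(280,201),(406,218)]: print('rail',wr(*p,48,c).round(1))
for p in[(330,140),(318,213)]: print('mk',wr(*p,48,c).round(1))
print('pin',wr(352,180,45,c).round(1))
im=cv2.imread('pics/top1.png');b,g,r=cv2.split(im.astype(int));hs=cv2.cvtColor(im,cv2.COLOR_BGR2HSV);H,S,V=cv2.split(hs)
def sub(u0,u1,v0,v1):
    m=np.zeros(H.shape,bool);m[v0:v1,u0:u1]=1;return m
im0=cv2.imread('pics/top0.png');b0,g0,r0=cv2.split(im0.astype(int));hs0=cv2.cvtColor(im0,cv2.COLOR_BGR2HSV);S0,V0=hs0[...,1],hs0[...,2]
m=((S0<60)&(V0>125)&sub(370,415,200,260)).astype(np.uint8)
for x in rect('top',m,21): print('cap(unclosed)',x)
m2=((r0-b0>25)&(V0<150)&sub(382,400,215,244)).astype(np.uint8)
for x in rect('top',m2,55,15): print('grip',x)
d=np.load('pics/top0.npy')
P=np.array([np.r_[world('top',u,v,d[v,u])] for v in range(205,255) for u in range(370,412) if d[v,u]>0])
q=P[P[:,2]>45]; print('grip depth',len(q),cv2.minAreaRect(q[:,:2].astype(np.float32)),q[:,2].mean())
q=P[(P[:,2]>15)]; print('cap depth',len(q),cv2.minAreaRect(q[:,:2].astype(np.float32)))
d1=np.load('pics/top1.npy')
P=np.array([np.r_[world('top',u,v,d1[v,u])] for v in range(195,262) for u in range(185,245) if d1[v,u]>0])
q=P[P[:,2]>15]; print('clamp',len(q),cv2.minAreaRect(q[:,:2].astype(np.float32)) if len(q) else 0,q[:,2].max() if len(q) else 0)
cv2.imwrite('pics/crop3.png',np.hstack([cv2.resize(im[190:270,180:260],None,fx=4.8,fy=4.8),cv2.resize(im0[190:270,350:430],None,fx=4.8,fy=4.8)]))
E
```

```text
rail [450.7  31.3  48. ]
rail [578.3  44.3  48. ]
rail [461.  -60.1  48. ]
rail [590.3 -44.7  48. ]
rail [452.5  16.5  48. ]
rail [579.6  28.8  48. ]
rail [458.7 -45.9  48. ]
rail [587.8 -30.   48. ]
mk [491.5  25.5  48. ]
mk [498.7 -48.2  48. ]
pin [523.3  -7.5  45. ]
cap(unclosed) (array([389., 229.]), array([ 541.9, -257.9]), array([62.4, 98.8]), 24.2)
grip (array([391., 227.]), array([ 540.9, -256.9]), array([24.1, 40.6]), 24.4)
grip depth 126 ((542.267578125, -258.27337646484375), (43.526031494140625, 21.798465728759766), 21.866825103759766) 55.18877262021762
cap depth 634 ((542.6878051757812, -258.51312255859375), (96.10833740234375, 56.641109466552734), 23.858903884887695)Traceback (most recent call last):
  File "<stdin>", line 20, in <module>
  File "h.py", line 11, in world
    c=c or robot.camera_info(n); R=Ro.from_euler('xyz',c['rotation']).as_matrix(); e=np.array(c['eye'])
           ~~~~~~~~~~~~~~~~~^^^
ValueError: time passes only in moves, steps and waits
```

```bash
python3 - <<'E'
from h import *
c=robot.camera_info('top')
d1=np.load('pics/top1.npy')
def P(u0,u1,v0,v1): return np.array([world('top',u,v,d1[v,u],c=c) for v in range(v0,v1) for u in range(u0,u1) if d1[v,u]>0])
mr=lambda q:cv2.minAreaRect(q[:,:2].astype(np.float32)) if len(q)>3 else len(q)
p=P(185,245,195,262);q=p[p[:,2]>13];print('clamp',len(q),mr(q),q[:,2].max())
q=p[(p[:,2]>1.5)];print('mat z',np.median(p[:,2]))
p=P(275,335,205,265);q=p[(p[:,2]>44)&(p[:,2]<52)];print('rails',len(q),mr(q))
q=p[p[:,2]>12];print('jig',mr(q))
p=P(370,412,205,255);q=p[(p[:,2]>15)&(p[:,2]<70)];print('cap now',len(q),mr(q))
im=cv2.imread('pics/top1.png');cv2.imwrite('pics/crop3.png',cv2.resize(im[190:265,180:340],None,fx=5,fy=5))
E
```

```text
clamp 377 ((532.7633666992188, 252.5460662841797), (27.860639572143555, 112.6522216796875), 14.357826232910156) 32.16870551603165
mat z 2.888303197406003
rails 175 ((516.5956420898438, 13.233116149902344), (127.10428619384766, 40.98746871948242), 5.281764507293701)
jig ((476.29345703125, -23.218528747558594), (226.81729125976562, 119.35973358154297), 5.4718523025512695)
cap now 629 ((542.7714233398438, -258.6416931152344), (96.41377258300781, 57.39125442504883), 23.857271194458008)
```

View pics/crop3.png

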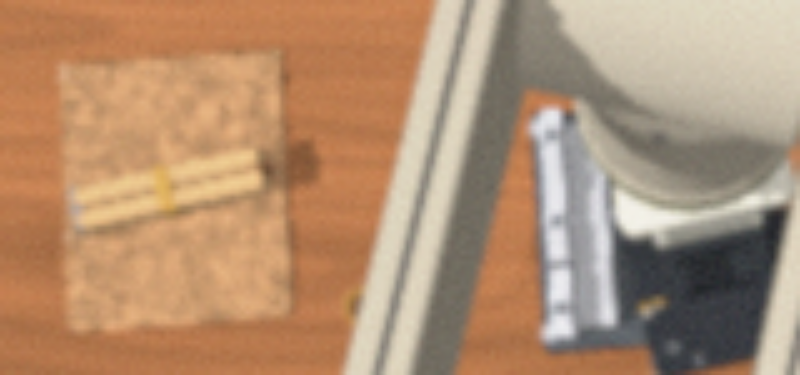

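The clamp lies on the mat within a few mm of its middle and is released. On to the cap at (542.5,-258.4), yaw 24°.

>>> servo_tool([
  [0,0,-0.9,0.25,-1,-0.4,0],
  [0,0,-0.9,0.25,-1,-0.4,0],
  [0,0,-0.9,0.25,-1,-0.4,0],
  [0,0,-0.9,0.25,-1,-0.4,0],
  [0,0,-0.9,0.25,-1,-0.4,0],
])

```text
clock: 7.55
position: [519.0, -146.0, 208.8]
ee_rot: [-3.14, -0.0, 1.117]
wrist_force: [-0.5, -0.3, 0.2]
width: 0.501
grasp_force: 0.0
```

>>> servo_tool([
  [0,0,-0.89,0.24,-1,0,0],
  [0,0,-0.89,0.24,-1,0,0],
  [0,0,-0.89,0.24,-1,-0.5,0],
  [0,0,-0.89,0.24,-1,-0.9,0],
  [0,0,-0.89,0.24,-1,-0.9,0],
])

```text
clock: 8.05
position: [539.2, -243.5, 111.5]
ee_rot: [-3.132, 0.007, 0.418]
wrist_force: [-2.2, 0.6, -0.0]
width: 0.499
grasp_force: 0.0
```

>>> servo_tool([
  [0,0,0,0,-0.11,-0.4,0],
  [0,0,0,0,-0.11,-0.5,0],
  [0,0,0,0,-0.11,-0.5,0],
  [0,0,0,0,-0.11,-0.5,0],
])

```text
clock: 8.45
position: [543.5, -257.5, 70.5]
ee_rot: [3.142, -0.0, 0.424]
wrist_force: [0.3, -0.4, 0.3]
width: 0.5
grasp_force: 0.0
```

```bash
python3 - <<'E'
from h import *
o=robot.get_obs();print(o['position'],o['ee_rot'],o['clock'])
c=robot.camera_info('top');im,d1=snap('top','top2')
p=np.array([world('top',u,v,d1[v,u],c=c) for v in range(205,265) for u in range(275,335) if d1[v,u]>0])
q=p[(p[:,2]>44)&(p[:,2]<52)];print('rails',len(q),cv2.minAreaRect(q[:,:2].astype(np.float32)))
q=p[(p[:,2]>8)&(p[:,2]<80)];print('jig',cv2.minAreaRect(q[:,:2].astype(np.float32)))
snap('wrist','w3'); snap('side','s3')
a=cv2.imread('pics/w3.png')
E
```

```text
[ 543.46904616 -257.48426006   70.49958419] [ 3.14152705e+00 -3.63619392e-04  4.23728807e-01] 8.45
rails 359 ((519.630126953125, -9.53531265258789), (129.31307983398438, 86.83839416503906), 5.479823112487793)
jig ((525.6183471679688, -9.024040222167969), (153.9281463623047, 100.64926147460938), 5.513614177703857)
```

View pics/s3.png

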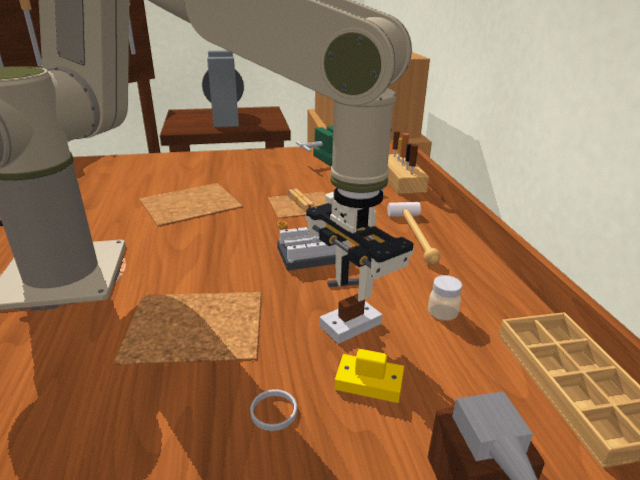

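Side view: the fingers straddle the cap's grip at (352,308) and clear the yellow look-alike. I'll go down and grip.

>>> servo_tool([
  [0,0,0,0,0,-0.25,0],
  [0,0,0,0,0,-0.46,0],
  [0,0,0,0,0,-0.46,0],
  [0,0,0,0,0,-0.46,-1],
  [0,0,0,0,0,-0.46,-1],
  [0,0,0,0,0,-0.46,-1],
  [0,0,0,0,0,-0.46,-1],
  [0,0,0,0,0,-0.46,-1],
  [0,0,0,0,0,-0.46,-1],
])

```text
clock: 9.5
position: [543.4, -258.8, 24.7]
ee_rot: [3.14, -0.001, 0.422]
wrist_force: [-1.4, -0.1, 6.8]
width: 0.233
grasp_force: 30.0
```

>>> servo_tool([
  [0,0,0,0,0,0.3,-1],
  [0,0,0,0,0,0.7,-1],
  [0,0,0,0,0,1,-1],
  [0,0,0,0,0,1,-1],
])

```text
clock: 9.9
position: [545.5, -260.1, 128.9]
ee_rot: [3.135, -0.005, 0.422]
wrist_force: [0.3, -0.2, -2.6]
width: 0.238
grasp_force: 30.0
```

>>> servo_tool([
  [0,0,-0.1,-0.1,0.3,0,-1],
  [0,0,-0.2,-0.15,0.6,0,-1],
  [0,0,-0.3,-0.2,0.9,0,-1],
  [0,0,-0.415,-0.2,1,0,-1],
])

```text
clock: 10.3
position: [520.7, -155.4, 121.0]
ee_rot: [-3.139, 0.004, 0.094]
wrist_force: [-0.0, -0.4, -2.3]
width: 0.234
grasp_force: 30.0
```

>>> servo_tool([
  [0,0,0,-0.1,0.4,0,-1],
  [0,0,0,-0.15,0.7,0,-1],
  [0,0,0,-0.26,1,0,-1],
])

```text
clock: 10.6
position: [495.3, -57.0, 121.5]
ee_rot: [-3.141, 0.003, 0.096]
wrist_force: [0.6, 0.3, -3.4]
width: 0.237
grasp_force: 30.0
```

>>> servo_tool([
  [0,0,0,0,0.3,0,-1],
  [0,0,0,0,0.465,-0.1,-1],
  [0,0,0,0,0.465,-0.3,-1],
  [0,0,0,0,0.465,-0.4,-1],
  [0,0,0,0,0.465,-0.4,-1],
])

```text
clock: 11.1
position: [494.1, -11.8, 80.4]
ee_rot: [-3.14, 0.006, 0.096]
wrist_force: [-0.9, -0.4, -3.3]
width: 0.233
grasp_force: 30.0
```

```bash
python3 - <<'E'
from h import *
o=robot.get_obs();print(o['position'],o['ee_rot'],o['clock'],o['wrist_force'])
im,d=snap('wrist','w4'); snap('side','s4')
a=cv2.imread('pics/w4.png');b=cv2.imread('pics/s4.png')
b=cv2.resize(b[150:290,240:400],(400,350));cv2.imwrite('pics/c4.png',np.hstack([cv2.resize(a[180:460,160:480],(400,350)),b]))
E
```

```text
[494.13195684 -11.81390894  80.3945761 ] [-3.14042564  0.00575173  0.09622224] 11.1 [-0.8982669  -0.3633722  -3.29236702]
```

View pics/c4.png

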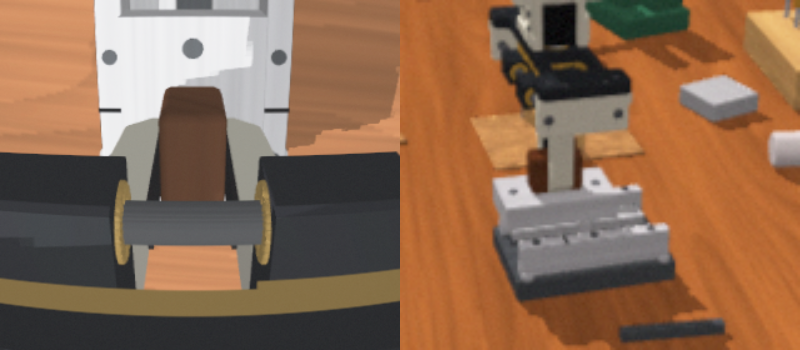

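The wrist and side crops show the cap held level above the channel at the robot-side end, lined up with the rails; the start marks show on both sides at (108,110) and (277,108). I'll lower slowly.

>>> servo_tool([
  [0,0,0,0,0,-0.08,-1],
  [0,0,0,0,0,-0.08,-1],
  [0,0,0,0,0,-0.1,-1],
  [0,0,0,0,0,-0.1,-1],
])

```text
clock: 11.6
position: [496.8, -12.1, 73.6]
ee_rot: [3.142, -0.0, 0.096]
wrist_force: [-0.1, -0.2, -3.6]
width: 0.234
grasp_force: 30.0
```

>>> servo_tool([
  [0,0,0,0,0,-0.02,-1],
  [0,0,0,0,0,-0.03,-1],
  [0,0,0,0,0,-0.03,-1],
])

```text
clock: 11.9
position: [496.6, -12.0, 70.5]
ee_rot: [-3.142, 0.0, 0.096]
wrist_force: [-0.6, -0.1, -2.6]
width: 0.231
grasp_force: 30.0
```

>>> servo_tool([
  [0,0,0,0,0,-0.005,-1],
  [0,0,0,0,0,-0.01,-1],
  [0,0,0,0,0,-0.01,-1],
])

```text
clock: 12.2
position: [496.8, -12.0, 69.7]
ee_rot: [-3.142, -0.0, 0.096]
wrist_force: [-0.2, 0.0, -3.7]
width: 0.232
grasp_force: 30.0
```

>>> servo_tool([
  [0,0,0,0,0,-0.005,-1],
  [0,0,0,0,0,-0.01,-1],
  [0,0,0,0,0,-0.01,-1],
])

```text
clock: 12.5
position: [497.0, -12.0, 69.4]
ee_rot: [3.141, -0.0, 0.096]
wrist_force: [-4.0, 0.4, 5.7]
width: 0.234
grasp_force: 30.0
```

Contact at 69.4, which matches the pin tip height. Sliding along jig +x.

>>> servo_tool([
  [0,0,0,0,0,0,-1],
  [0,0,0,0.02,0.002,0,-1],
  [0,0,0,0.04,0.004,0,-1],
  [0,0,0,0.06,0.006,0,-1],
  [0,0,0,0.08,0.008,0,-1],
  [0,0,0,0.1,0.01,0,-1],
  [0,0,0,0.12,0.012,0,-1],
  [0,0,0,0.14,0.014,0,-1],
  [0,0,0,0.16,0.015,0,-1],
  [0,0,0,0.18,0.017,0,-1],
  [0,0,0,0.18,0.017,0,-1],
])

```text
clock: 13.6
position: [515.4, -10.4, 69.4]
ee_rot: [3.141, -0.001, 0.096]
wrist_force: [-1.8, -0.2, 4.0]
width: 0.238
grasp_force: 30.0
```

>>> servo_tool([
  [0,0,0,0.01,0.001,0,-1],
  [0,0,0,0.02,0.002,0,-1],
  [0,0,0,0.02,0.002,0,-1],
])

```text
clock: 13.9
position: [517.0, -10.2, 69.1]
ee_rot: [3.141, -0.0, 0.096]
wrist_force: [-1.7, -0.1, 4.4]
width: 0.236
grasp_force: 30.0
```

>>> servo_tool([
  [0,0,0,0.01,0.001,0,-1],
  [0,0,0,0.02,0.002,0,-1],
  [0,0,0,0.02,0.002,0,-1],
])

```text
clock: 14.2
position: [518.9, -9.8, 68.2]
ee_rot: [-3.141, -0.0, 0.096]
wrist_force: [0.3, 0.1, -2.3]
width: 0.236
grasp_force: 30.0
```

Contact is lost at hole centre ≈518, so the tip is entering the hole and the pin is near 523.5, as the image gave. Moving on 4.5 mm and lowering.

>>> servo_tool([
  [0,0,0,0.02,0.002,0,-1],
  [0,0,0,0.045,0.004,0,-1],
  [0,0,0,0.045,0.004,-0.02,-1],
  [0,0,0,0.045,0.004,-0.03,-1],
  [0,0,0,0.045,0.004,-0.03,-1],
])

```text
clock: 14.7
position: [522.9, -9.4, 65.2]
ee_rot: [-3.141, 0.001, 0.096]
wrist_force: [-0.2, 0.6, -3.2]
width: 0.231
grasp_force: 30.0
```

>>> servo_tool([
  [0,0,0,0,0,-0.015,-1],
  [0,0,0,0,0,-0.03,-1],
  [0,0,0,0,0,-0.03,-1],
])

```text
clock: 15.0
position: [523.0, -9.5, 62.3]
ee_rot: [-3.142, 0.0, 0.096]
wrist_force: [0.6, -0.2, -3.2]
width: 0.233
grasp_force: 30.0
```

>>> servo_tool([
  [0,0,0,0,0,-0.015,-1],
  [0,0,0,0,0,-0.03,-1],
  [0,0,0,0,0,-0.035,-1],
  [0,0,0,0,0,-0.035,-1],
])

```text
clock: 15.4
position: [523.4, -9.5, 59.5]
ee_rot: [3.142, -0.0, 0.096]
wrist_force: [-2.4, 0.0, 1.6]
width: 0.231
grasp_force: 30.0
```

>>> servo_tool([
  [0,0,0,0,0,-0.015,-1],
  [0,0,0,0,0,-0.03,-1],
  [0,0,0,0,0,-0.04,-1],
  [0,0,0,0,0,-0.05,-1],
  [0,0,0,0,0,-0.05,-1],
  [0,0,0,0,0,-0.05,-1],
])

```text
clock: 16.0
position: [523.5, -9.5, 54.7]
ee_rot: [3.142, -0.0, 0.096]
wrist_force: [-3.4, 1.1, 5.9]
width: 0.233
grasp_force: 30.0
```

>>> servo_tool([
  [0,0,0,0,0,-0.008,-1],
  [0,0,0,0,0,-0.008,-1],
  [0,0,0,0,0,-0.008,-1],
])

```text
clock: 16.3
position: [523.6, -9.5, 54.6]
ee_rot: [3.141, -0.001, 0.096]
wrist_force: [-5.8, 0.3, 14.2]
width: 0.235
grasp_force: 30.0
```

>>> servo_tool([
  [0,0,0,0,0,-0.008,-1],
  [0,0,0,0,0,-0.008,-1],
  [0,0,0,0,0,-0.008,-1],
])

```text
clock: 16.6
position: [523.7, -9.5, 54.6]
ee_rot: [3.141, -0.001, 0.096]
wrist_force: [-11.2, 1.0, 21.5]
width: 0.233
grasp_force: 30.0
```

It is at the solid stop (54.6, no further travel, 25 N). I'll make one last check of the cap and clamp, then hand in.

```bash
python3 - <<'E'
from h import *
c=robot.camera_info('top');im,d1=snap('top','top9')
p=np.array([world('top',u,v,d1[v,u],c=c) for v in range(195,262) for u in range(185,245) if d1[v,u]>0])
q=p[p[:,2]>13];print('clamp',len(q),cv2.minAreaRect(q[:,:2].astype(np.float32))[0])
o=robot.get_obs();print(o['position'],o['ee_rot'],o['wrist_force'],np.abs(o['qvel']).max(),o['clock'])
print(robot.job_done())
E
```

```text
clamp 371 (533.0835571289062, 252.81776428222656)
[523.65524433  -9.50067301  54.57860142] [ 3.14143162e+00 -5.67496060e-04  9.63737230e-02] [-10.83370242   0.86125064  20.43122358] 0.0011881831479289718 16.65
the job is handed in; nothing more can be done
None
```

The job is handed in at about 16.7 s, though no verdict came back: the clamp lies released near the mat's middle, and the cap is on the pin, still gripped and pressed to the stop with about 24 N.

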